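# Seat a capping chuck in the spindle taper and lock it

### The job

Change over the bottle capper: set the capping chuck with the orange insert from the rack into the upturned spindle and, pressing lightly, feel round until its drive slots drop over the two dogs and the flange is fully home. Then swing the red-knobbed keeper over the flange to its stop. Never force the chuck on the spindle or keeper (stay well under 70 N), and leave the other chuck and the things lying about where they are.

Things in the scene. Friction and masses are not known exactly. Their poses are not given: they have to be found in the camera images.
- chuck_grip (a point): Capping chuck with orange-lined bell, 0.38 kg, shank down in the rack. Point on its axis, 50 mm above the flange's underside, 20 mm below the bell's top; z up the axis, away from the shank. Bell: 50 mm diameter with two wrench flats 46 mm apart, each 20 mm wide, facing its +y and -y, from 21 to 70 mm above the flange's underside: grip it by these.
- chuck: The same chuck, origin at the centre of its flange's underside, same axes. Flange: 68 mm diameter, 16 mm thick, two open drive slots 15 mm wide at its +x and -x sides, from its rim in to 19 mm from the axis (it fits two ways round). Shank below the origin: 46 mm long cone, 31.8 mm diameter at the flange, 18.4 mm at the tip.
- spindle_face (a point): Centre of the upturned steel spindle face (73 mm diameter), 96 mm above the table, in its fixed blue stand; z up, x and y those of the stand (keeper post on the -x side): it does not turn with the spindle. Tapered hole below it, 33 mm diameter at the face, 0.6 mm clearance all round the shank once the flange rests on the face.
- dog_tops (a point): On the spindle's axis, level with the tops of the two drive dogs (12 mm wide, 8 mm high, tops chamfered, opposite one another, 21.5 to 35.5 mm from the axis). The line through the dogs lies within 0.7 rad either way of this point's x axis; its angle is not reported. The spindle drags (0.3 N m): it stays put while a lightly pressed chuck is turned over the dogs.
- stand: Blue stand with spindle and keeper, bolted down; origin on the table under the spindle's axis. Base plate 150 x 140 mm, 12 mm thick; round housing 91 mm diameter, 84 mm high. A chuck resting on top of the dogs stands 8 mm too high.
- keeper (a joint): Angle of the steel keeper, which swings level on a post: 0 fully open (tongue to the stand's +y side, knob to -y), 1.31 rad closed on its stop (tongue over the flange, knob straight away from the spindle). Stays where left, drags 0.1 N m. It lies 18.5 to 26.5 mm above the spindle face: 2.5 mm over the flange of a chuck fully home, but strikes the side of one that is not.
- keeper_knob (a point): Centre of the grip of the keeper's red upright knob, 14 mm diameter, from 16 mm below to 15 mm above this point, 52 mm from the hinge. The knob may turn in the fingers.
- keeper_hinge (a point): Point on the keeper's upright hinge axis at the height of the knob's centre. Seen from above the knob goes clockwise round it to close, the top of the post lies 14 mm below.
- rack_deck (a point): Centre of the top (66 mm above the table) of the white chuck rack, 90 x 272 mm, with three 36 mm holes in a row along its y axis, 90 mm apart; the chucks' flanges rest on it. Which chuck stands in which of two holes varies.
- chuck_small: The other chuck, with a narrower bell (40 mm) lined blue, not wanted; origin at the centre of its flange's underside, same flange and shank.
- bottle_right: Tall plain cream soap bottle with black cap, 50 x 87 x 202 mm, origin under its middle.
- bottle_near: Tall labelled soap bottle with black cap, 50 x 87 x 202 mm, origin under its middle.
- spanner: Steel spanner lying flat, 154 mm long, origin under its middle.
- caliper: Steel slide caliper lying flat, 200 mm long, origin under its middle.
- cap_loose0: Loose black bottle cap, 37 mm diameter, 32 mm high, origin under its middle.
- cap_loose1: Loose black bottle cap, 37 mm diameter, 33 mm high, origin under its middle.

How it is judged:
By the outcome, as a careful person would: the job done as asked, in the order asked, and still so for the second after the job is handed in, with the robot touching nothing.
It also fails if it takes over 58 s, if anything falls off the work surface, if the arm or the gripper's body presses on something with over 40 N, if the wrist force passes 120 N, or if a joint passes its speed limit or range.

### The arm

A 6-joint arm with a two-finger parallel gripper is mounted at the origin on a cart in front of the work surface, level with it; the furniture and walls round the work are solid. World frame = base frame: x ahead of the robot, y to its left, z up, the work surface at z = 0. Lengths are in m, angles in rad, forces in N, time in s.
With the tool pointing down it reaches from about 0.3 to 0.775 m from the base axis. Payload 14.6 kg.
Tool frame: the origin (TCP) lies at the very end of the fingers, on their centre line; the grasp point (between the pads) lies ctrl.tcp_to_grasp behind it (ctrl.tcp_to_grasp is the distance from the TCP to the grasp point, in m); x points along the fingers, y is the direction in which the jaws open and shut, and the axes are right-handed (so a half turn about x gives the same grasp; the last joint's range is limited). The gripper opens to 94 mm and grips with 3 to 60 N. Pads are 16 mm wide; open, the fingers measure 119 mm over their backs; the gripper's body (75 mm by 177 mm) begins 78 mm behind the grasp point.
Start: joints at [1.082, 0.3, 1.521, -0, 1.321, -0.067], TCP at [0.225, 0.502, 0.205] pointing down, gripper open.
Joint ranges: [-3.03, 3.03], [-0.79, 2.21], [0.23, 2.52], [-1.04, 4.18], [0, 3.07], [-2.55, 2.55]. Speed limits (rad/s): [2.22, 2.22, 2.57, 3.14, 3.14, 3.14].

### API

Orientations are given as [roll, pitch, yaw] about the fixed x, y, z axes, in that order (R = Rz(yaw) Ry(pitch) Rx(roll)).
In Python, from station import ctrl gives the robot as it stands.
- The arm moves only by the tool play_rows, never from a script. Its argument "increments" is a list that holds one entry, the list of rows, each a list of 5 numbers: the closure in counts, from 0 (fully open) to 255 (shut), then the shift along the tool's x, y, z in cm, then the turn about the tool's x in degrees. A call has 1 to 12 rows; each row shifts and turns the commanded pose from where the row before left it, along the tool's axes as they then stand; what a row does not reach is not made up. A row lasts 1/12 s, in which the tool goes at most 41.7 mm and 7.16 degrees, less where a joint would pass 70% of its speed; a pose out of reach is approached as far as the arm can. A call is refused whole if a number of a shift passes 4.17 or a number of a turn 7.16, either way. A call with a gripper value outside its range is refused whole. The fingers move at their own pace and stop on an object; "newtons" is the grip in N (left out, the last holds). Time passes only in rows, so rows that do not move let the fingers close. It gives the time, the measured TCP pose, the force and the opening at its end, in the units of the state.
- ctrl.get_obs(): the state, without advancing time (a new reading comes with each control period).
- ctrl.camera(name): name is "scene" or "top"; returns the picture (384x512x3 uint8, red, green, blue); there is no depth.
- ctrl.calibration(name): a dict with "fx", "fy", "cx", "cy" (pixels), "rvec" (rotation vector, rad) and "tvec" (3), from world to camera coordinates, as OpenCV has them. Camera axes: x right, y down, z forward; pixel columns grow to the right and rows downward; lengths in m; the calibration is good to about 2 mm. A picture is of the moment at which its call begins. calibration takes no time and is no camera call.
- ctrl.hand_in(): hands the job in, once; it reports no verdict.
The state is a dict: "time_s": time; "qpos": joint angles; "joint_vel": joint speeds; "tau": joint torques, N m; "ee_pos": TCP position; "eef_rot": TCP orientation; "force": force on the tool from outside, world axes, zero at the start; "moment": the same for the moment, N m; "grip_width": finger opening in m.
Only numpy, scipy, OpenCV 4.12 (cv2) and the standard library are available. Lean on these libraries where they do the work, as an engineer would, in place of code of your own. Each camera call takes 0.05 s, during which the arm holds its last target.

## Working session

There is one attempt and no reset: what is moved stays moved. The work goes in short steps, Python scripts to look and compute and a tool call to move; the robot and the scene stay as the last step left them, time stands still between calls to the robot, and variables do not carry over. Pictures are saved under pics/ and viewed, and the job is handed in when it is done.

Besides the shell and the picture viewer there is one more tool, called after ">>>" in YAML: its name, and indented under it one key for each argument. play_rows: Moves the arm, as the interface text tells. Its arguments: {"type":"object","properties":{"increments":{"type":"array"},"newtons":{"type":"number"}},"required":["increments"]}

```bash
ls; mkdir -p pics; python3 - <<'E'
from station import ctrl
import cv2
for n in ("scene","top"):
    im=ctrl.camera(n); cv2.imwrite(f"pics/{n}0.png",cv2.cvtColor(im,cv2.COLOR_RGB2BGR)); print(n,ctrl.calibration(n))
print(ctrl.get_obs(),ctrl.tcp_to_grasp)
E
```

```text
pics
scene {'fx': 442.77956627667066, 'fy': 442.77956627667066, 'cx': 259.0953721401919, 'cy': 190.0322614157599, 'rvec': array([ 2.14496027, -0.78134033,  0.36939897]), 'tvec': array([-0.41856575,  0.32431198,  0.85239182])}
top {'fx': 432.7534097479041, 'fy': 432.7534097479041, 'cx': 256.28382871609256, 'cy': 198.2069618517737, 'rvec': array([ 2.05460374, -2.15110945,  0.23540255]), 'tvec': array([0.02385926, 0.57702229, 1.11874548])}
{'time_s': 0.1, 'qpos': array([ 1.08241099e+00,  3.00409843e-01,  1.52151307e+00,  1.90778210e-05,
        1.32071502e+00, -6.65886351e-02]), 'joint_vel': array([-0.00042661, -0.00151551, -0.00138779, -0.00047293, -0.00171146,
       -0.00064525]), 'tau': array([ 2.14841821e-03, -5.32642543e+01, -3.53287840e+01,  7.09578814e-02,
        2.34411116e-02, -6.97129735e-05]), 'ee_pos': array([0.225051  , 0.50158855, 0.20494871]), 'eef_rot': array([-1.65506207,  1.56975089, -2.0768635 ]), 'force': array([-0.15401391,  0.91620422, -0.12426207]), 'moment': array([0.00333006, 0.00194204, 0.00597801]), 'grip_width': 0.09377066941479792} 0.0188
```

View pics/scene0.png

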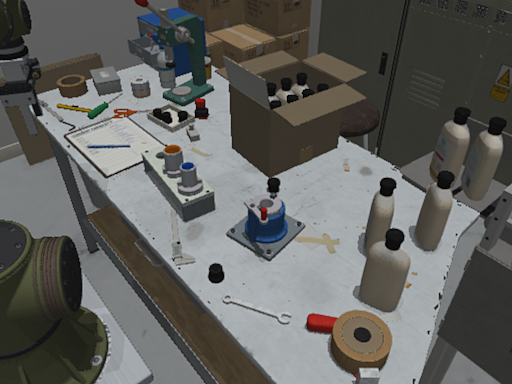

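View pics/top0.png

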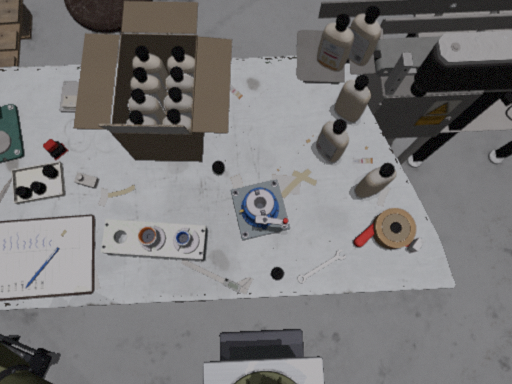

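```bash
cat > h.py <<'E'
import numpy as np,cv2
from station import ctrl
def cal(n):
    c=ctrl.calibration(n);K=np.array([[c['fx'],0,c['cx']],[0,c['fy'],c['cy']],[0,0,1.]])
    return K,np.array(c['rvec'],float),np.array(c['tvec'],float)
def proj(n,P):
    K,r,t=cal(n);return cv2.projectPoints(np.array(P,float).reshape(-1,3),r,t,K,None)[0].reshape(-1,2)
def back(n,uv,z):
    K,r,t=cal(n);R=cv2.Rodrigues(r)[0];uv=np.array(uv,float).reshape(-1,2)
    d=(R.T@np.linalg.inv(K)@np.c_[uv,np.ones(len(uv))].T).T;C=-R.T@t
    return C+d*((z-C[2])/d[:,2])[:,None]
def snap(n,name):
    im=cv2.cvtColor(ctrl.camera(n),cv2.COLOR_RGB2BGR);cv2.imwrite(f'pics/{name}.png',im);return im
def crop(im,u0,v0,u1,v1,s,name):
    cv2.imwrite(f'pics/{name}.png',cv2.resize(im[v0:v1,u0:u1],None,fx=s,fy=s,interpolation=cv2.INTER_CUBIC))
def st():
    o=ctrl.get_obs()
    from scipy.spatial.transform import Rotation as Ro
    R=Ro.from_euler('xyz',o['eef_rot']).as_matrix()
    print('t',o['time_s'],'tcp',o['ee_pos'].round(4),'F',o['force'].round(2),'M',o['moment'].round(3),'w',round(o['grip_width'],4),'q',o['qpos'].round(3))
    print('R\n',R.round(4));return o,R
E
python3 - <<'E'
from h import *
t=cv2.imread('pics/top0.png');s=cv2.imread('pics/scene0.png')
crop(t,95,170,215,260,6,'c1')
crop(t,215,165,305,245,7,'c2')
crop(s,135,130,225,220,6,'c3')
crop(s,220,170,310,260,6,'c4')
st()
E
```

```text
t 0.1 tcp [0.2251 0.5016 0.2049] F [-0.15  0.92 -0.12] M [0.003 0.002 0.006] w 0.0938 q [ 1.082  0.3    1.522  0.     1.321 -0.067]
R
 [[-5.000e-04  4.094e-01  9.124e-01]
 [-9.000e-04  9.124e-01 -4.094e-01]
 [-1.000e+00 -1.000e-03 -1.000e-04]]
```

View pics/c1.png

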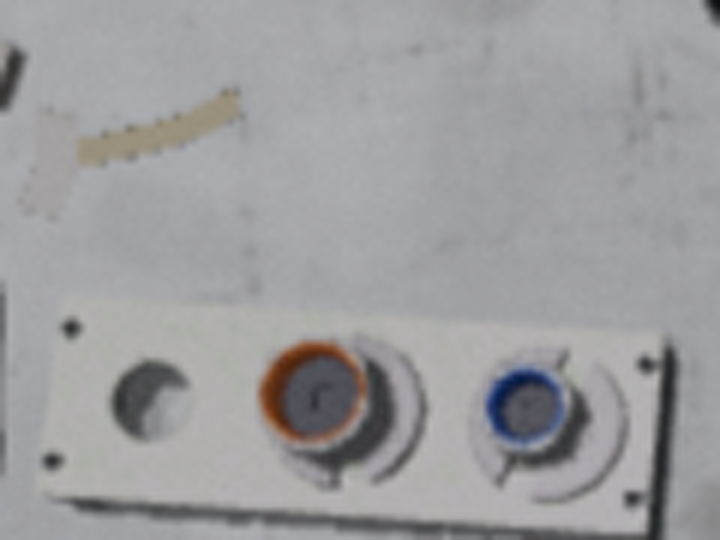

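View pics/c2.png

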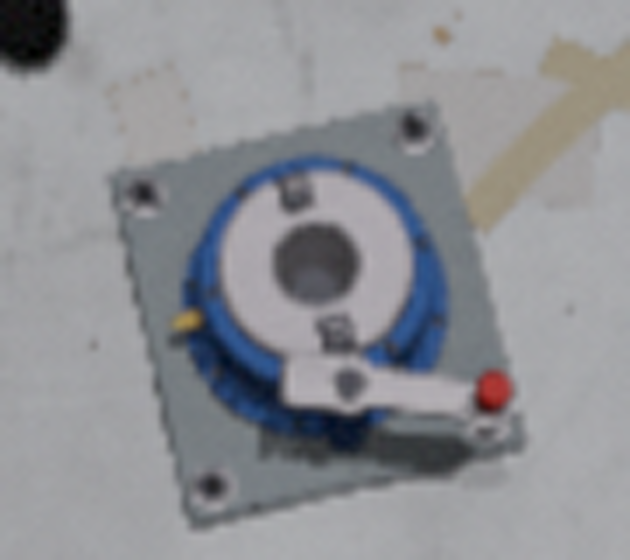

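View pics/c3.png

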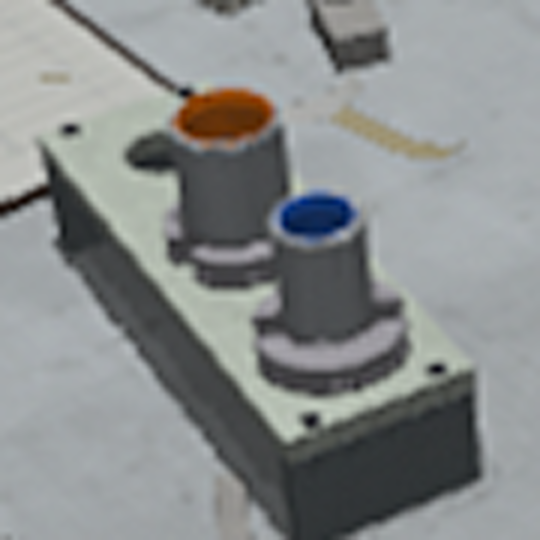

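View pics/c4.png

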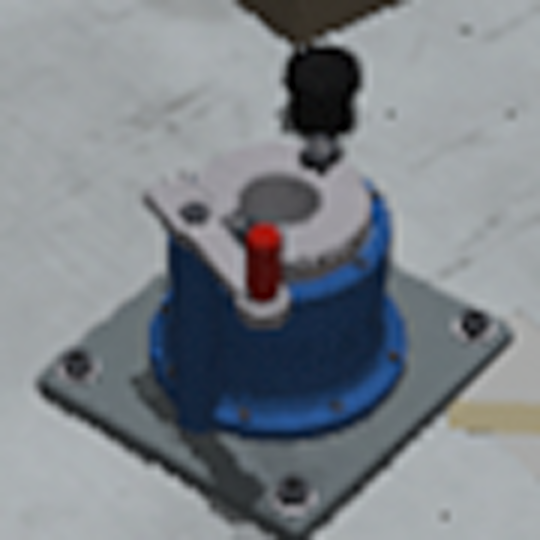

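```bash
cat >> h.py <<'E'
def uc(x,y,u0,v0,s): return (u0+(x+.5)/s-.5, v0+(y+.5)/s-.5)
E
python3 - <<'E'
from h import *
T=lambda x,y:uc(x,y,95,170,6); S=lambda x,y:uc(x,y,135,130,6)
T2=lambda x,y:uc(x,y,215,165,7); S2=lambda x,y:uc(x,y,220,170,6)
print('hole top',back('top',T(152,400),.066))
print('rack screws top',back('top',[T(71,327),T(52,460),T(648,364),T(632,499)],.066))
print('rack screws scene',back('scene',[S(70,130),S(437,369),S(311,420)],.066))
print('orange rim',back('top',T(314,395),.136),back('scene',S(224,116),.136))
print('blue rim',back('top',T(527,404),.136),back('scene',S(316,216),.136))
print('slot', back('top',T(333,478),.082),'slots blue',back('top',[T(560,360),T(508,468)],.082))
print('spindle hole',back('top',T2(316,264),.096),back('scene',S2(280,200),.096))
print('face',back('top',T2(316,262),.096))
print('dogs',back('top',[T2(295,192),T2(336,332)],.104),back('scene',[S2(320,150),S2(238,222)],.104))
print('screws stand top',back('top',[T2(143,193),T2(414,128),T2(211,487)],.014),'scene',back('scene',[S2(79,365),S2(292,494),S2(474,324)],.014))
print('hinge',back('top',T2(348,382),.12),back('scene',S2(195,211),.12))
print('knob',back('top',T2(494,390),.15),back('scene',S2(264,232),.15))
print('knob base scene',back('scene',S2(264,300),.1225))
E
```

```text
hole top [[0.48967049 0.36751982 0.066     ]]
rack screws top [[0.52444463 0.40479567 0.066     ]
 [0.46482635 0.41137838 0.066     ]
 [0.49568301 0.14556967 0.066     ]
 [0.43570041 0.15372987 0.066     ]]
rack screws scene [[0.46193235 0.40751534 0.066     ]
 [0.49323605 0.14369238 0.066     ]
 [0.43340121 0.14994201 0.066     ]]
orange rim [[0.47809562 0.27737431 0.136     ]] [[0.47717498 0.27455967 0.136     ]]
blue rim [[0.470177   0.18796341 0.136     ]] [[0.46740974 0.1855222  0.136     ]]
slot [[0.44920281 0.28233884 0.082     ]] slots blue [[0.49676327 0.18244457 0.082     ]
 [0.45006544 0.20571006 0.082     ]]
spindle hole [[ 0.55888902 -0.01106757  0.096     ]] [[ 0.55612995 -0.01522201  0.096     ]]
face [[ 0.55966431 -0.01110408  0.096     ]]
dogs [[ 0.58538431 -0.00433644  0.104     ]
 [ 0.53077452 -0.01722345  0.104     ]] [[ 0.58245476 -0.00923698  0.104     ]
 [ 0.52895832 -0.02154718  0.104     ]]
screws stand top [[ 0.6096211   0.05720493  0.014     ]
 [ 0.6319031  -0.05503761  0.014     ]
 [ 0.48734999  0.03417224  0.014     ]] scene [[ 0.48630207  0.03044107  0.014     ]
 [ 0.50665139 -0.08112646  0.014     ]
 [ 0.62899671 -0.05736533  0.014     ]]
hinge [[ 0.50878306 -0.02043103  0.12      ]] [[ 0.50878304 -0.01997488  0.12      ]]
knob [[ 0.49820613 -0.07177741  0.15      ]] [[ 0.49911596 -0.071786    0.15      ]]
knob base scene [[ 0.49494822 -0.07690889  0.1225    ]]
```

```bash
cat >> h.py <<'E'
def model(c,yaw):
    L=[]
    a=np.linspace(0,2*np.pi,73)
    cs,sn=np.cos(yaw),np.sin(yaw)
    def add(p): 
        p=np.array(p,float);L.append(np.c_[c[0]+cs*p[:,0]-sn*p[:,1],c[1]+sn*p[:,0]+cs*p[:,1],c[2]+p[:,2]])
    def circ(r,z): add(np.c_[r*np.cos(a),r*np.sin(a),0*a+z])
    circ(.025,.07);circ(.034,.016);circ(.034,0)
    for s in(1,-1):
        x1=.0332
        add([[s*x1,-.0075,.016],[s*.019,-.0075,.016],[s*.019,.0075,.016],[s*x1,.0075,.016]])
        add([[-.01,s*.023,.07],[.01,s*.023,.07],[.01,s*.023,.021],[-.01,s*.023,.021],[-.01,s*.023,.07]])
    return L
def draw(n,im,L,box,s,name,col=(0,255,0)):
    u0,v0,u1,v1=box;o=cv2.resize(im[v0:v1,u0:u1],None,fx=s,fy=s,interpolation=cv2.INTER_CUBIC)
    for l in L:
        p=proj(n,l);p=(p-[u0,v0]+.5)*s-.5
        cv2.polylines(o,[np.round(p*8).astype(np.int32)],False,col,1,cv2.LINE_AA,3)
    cv2.imwrite(f'pics/{name}.png',o)
E
python3 - <<'E'
from h import *
t=cv2.imread('pics/top0.png');s=cv2.imread('pics/scene0.png')
draw('top',t,model((.478,.2774,.066),-.17),(120,205,180,265),10,'d1')
draw('scene',s,model((.4772,.2746,.066),-.17),(150,135,200,185),12,'d2')
E
```

```text
(no output)
```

View pics/d1.png

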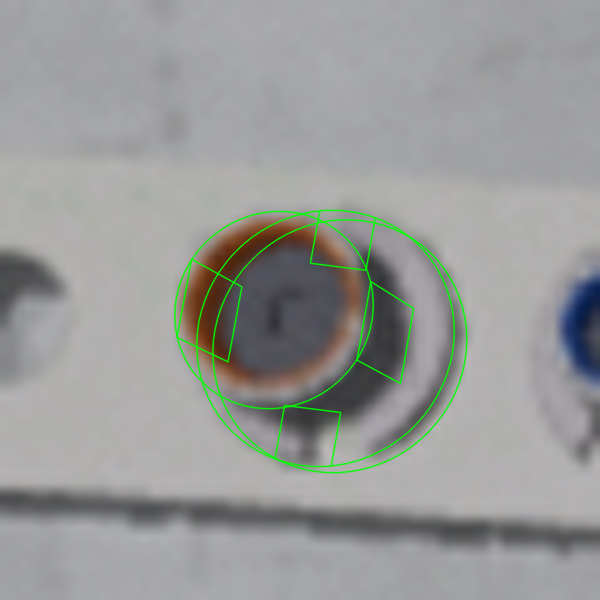

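View pics/d2.png

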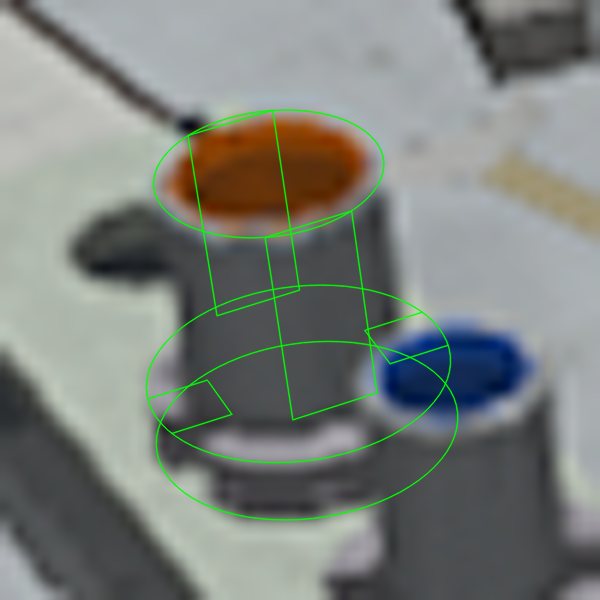

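```bash
python3 - <<'E'
from h import *
t=cv2.imread('pics/top0.png');s=cv2.imread('pics/scene0.png')
def enh(im): return cv2.createCLAHE(3,(8,6)).apply(cv2.cvtColor(im,cv2.COLOR_BGR2GRAY))
t2=cv2.cvtColor(enh(t),cv2.COLOR_GRAY2BGR);s2=cv2.cvtColor(enh(s),cv2.COLOR_GRAY2BGR)
A=np.hstack
draw('top',t2,[],(130,215,175,260),13,'a');draw('top',t2,model((.4765,.2762,.066),.1)[1:5:2]+model((.4765,.2762,.066),.1)[5:6],(130,215,175,260),13,'b')
draw('scene',s2,[],(155,145,200,190),13,'c');
for i in 'ac':pass
cv2.imwrite('pics/e1.png',cv2.resize(A([cv2.imread('pics/a.png'),cv2.imread('pics/c.png')]),(800,400)))
L=model((.4765,.2762,.066),.1)
draw('top',t2,L,(130,215,175,260),13,'b');draw('scene',s2,model((.4757,.2736,.066),.1),(155,145,200,190),13,'d')
cv2.imwrite('pics/e2.png',cv2.resize(A([cv2.imread('pics/b.png'),cv2.imread('pics/d.png')]),(800,400)))
E
```

```text
(no output)
```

View pics/e1.png

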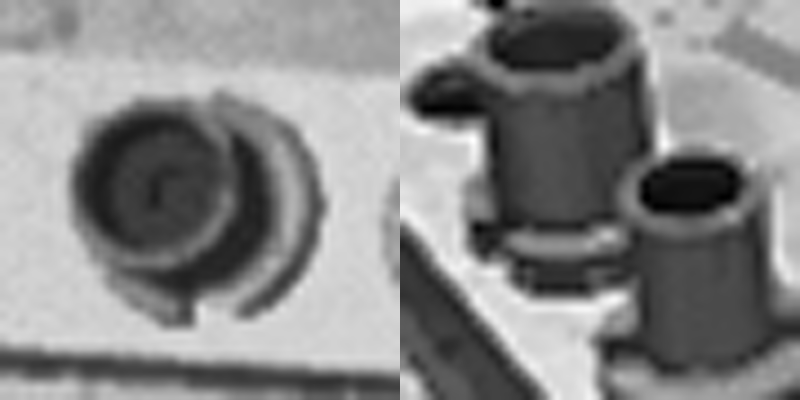

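View pics/e2.png

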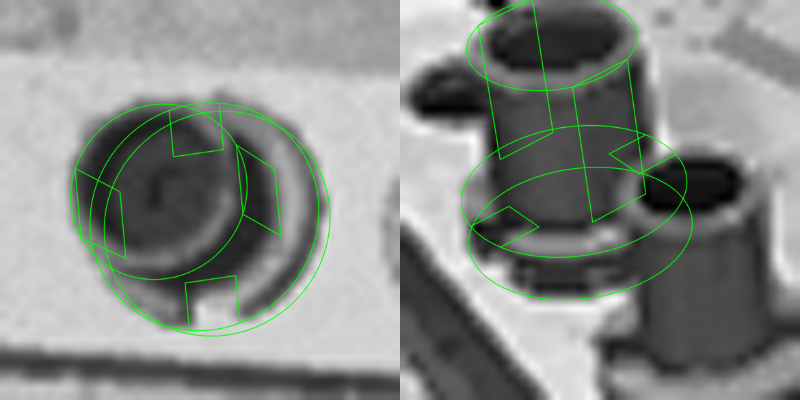

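```bash
python3 - <<'E'
from h import *
t=cv2.imread('pics/top0.png');s=cv2.imread('pics/scene0.png')
def enh(im): return cv2.createCLAHE(3,(8,6)).apply(cv2.cvtColor(im,cv2.COLOR_BGR2GRAY))
t2=cv2.cvtColor(enh(t),cv2.COLOR_GRAY2BGR);s2=cv2.cvtColor(enh(s),cv2.COLOR_GRAY2BGR)
R=[]
for y in(.12,.2):
    draw('top',t2,model((.4785,.2765,.066),y),(130,215,175,260),13,'b');draw('scene',s2,model((.473,.273,.066),y),(155,145,200,190),13,'d')
    R.append(np.hstack([cv2.imread('pics/b.png'),cv2.imread('pics/d.png')]))
cv2.imwrite('pics/e3.png',cv2.resize(np.vstack(R),(600,600)))
E
```

```text
(no output)
```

View pics/e3.png

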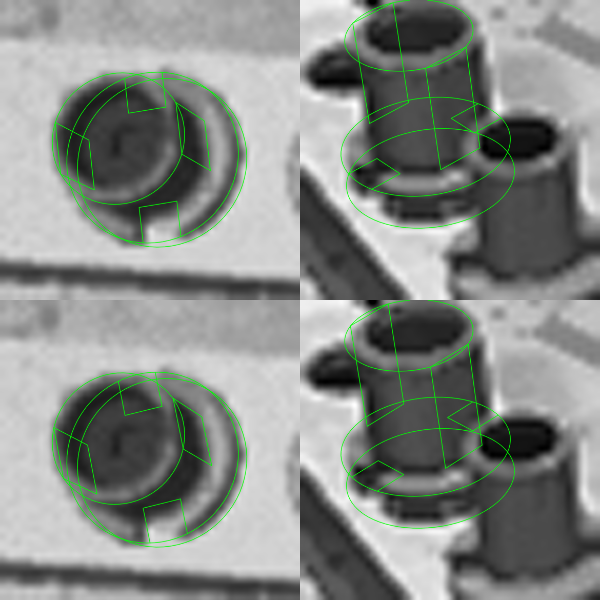

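```bash
python3 - <<'E'
from h import *
print(back('scene',[(172.6,149.3),(172.6,150),(173.2,149.3)],.136), proj('scene',[(.4785,.2765,.136)]))
# spindle overlay
t=cv2.imread('pics/top0.png');s=cv2.imread('pics/scene0.png')
def enh(im): return cv2.createCLAHE(3,(8,6)).apply(cv2.cvtColor(im,cv2.COLOR_BGR2GRAY))
t2=cv2.cvtColor(enh(t),cv2.COLOR_GRAY2BGR);s2=cv2.cvtColor(enh(s),cv2.COLOR_GRAY2BGR)
a=np.linspace(0,2*np.pi,73)
def sp(c,yaw,dy):
    L=[]
    for r,z in((.0365,.096),(.0165,.096),(.0455,.084)): L.append(np.c_[c[0]+r*np.cos(a),c[1]+r*np.sin(a),0*a+z])
    cs,sn=np.cos(dy),np.sin(dy)
    for q in(1,-1):
        p=np.array([[.0215,-.006],[.0355,-.006],[.0355,.006],[.0215,.006],[.0215,-.006]])*q
        L.append(np.c_[c[0]+cs*p[:,0]-sn*p[:,1],c[1]+sn*p[:,0]+cs*p[:,1],0*p[:,0]+.104])
    return L
draw('top',t2,sp((.5587,-.0111),.188,.23),(235,180,290,235),11,'b');draw('scene',s2,sp((.5565,-.0155),.188,.23),(240,185,295,240),11,'d')
cv2.imwrite('pics/e4.png',cv2.resize(np.hstack([cv2.imread('pics/b.png'),cv2.imread('pics/d.png')]),(800,400)))
E
```

```text
[[0.47760499 0.27184741 0.136     ]
 [0.47587974 0.26902153 0.136     ]
 [0.47881347 0.27083051 0.136     ]] [[171.96365338 148.41974164]]
```

View pics/e4.png

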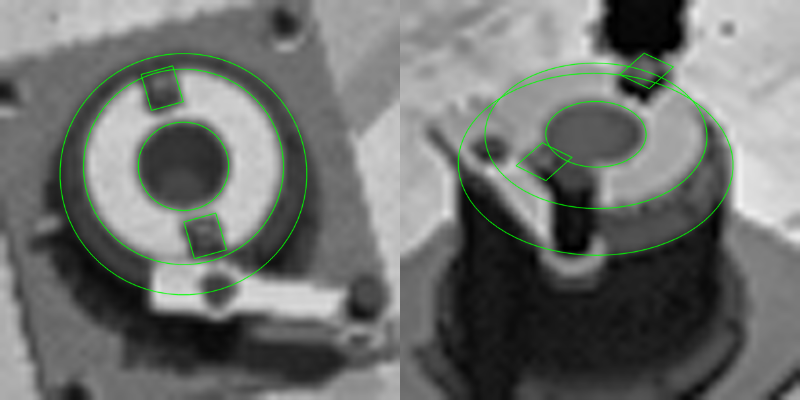

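>>> play_rows:
  increments:
    - [[65, 0, 0, 0, -6.68], [65, 0, 0, 0, -6.68], [65, 0, 0, 0, -6.68], [65, 0, 0, 0, -6.68], [65, 0, 0, 0, -6.68]]
  newtons: 30

```text
time_s: 0.52
ee_pos: [0.2251, 0.5016, 0.2051]
eef_rot: [-2.234, 1.57, -2.067]
force: [0.5, 0.5, -0.7]
grip_width: 0.0704
```

>>> play_rows:
  increments:
    - [[65, 0, -2.2, 1.77, 0], [65, 0, -2.2, 1.77, 0], [65, 0, -2.2, 1.77, 0], [65, 0, -2.2, 1.77, 0], [65, 0, -2.2, 1.77, 0], [65, 0, -2.2, 1.77, 0], [65, 0, -2.2, 1.77, 0], [65, 0, -2.2, 1.77, 0], [65, 0, -2.2, 1.77, 0], [65, 0, -2.2, 1.77, 0], [65, 0, -2.2, 1.77, 0], [65, 0, -2.2, 1.77, 0]]

```text
time_s: 1.52
ee_pos: [0.4779, 0.2741, 0.2052]
eef_rot: [-2.894, 1.57, -2.733]
force: [1.5, 1.1, 0.1]
grip_width: 0.0703
```

```bash
python3 - <<'E'
from h import *
st()
s=snap('scene','s1');t=snap('top','t1')
crop(s,110,60,240,190,4,'x');crop(t,100,150,230,280,4,'y')
cv2.imwrite('pics/f1.png',cv2.resize(np.hstack([cv2.imread('pics/x.png'),cv2.imread('pics/y.png')]),(800,400)))
E
```

```text
t 1.5167 tcp [0.4779 0.2741 0.2052] F [1.54 1.09 0.1 ] M [ 0.036  0.018 -0.042] w 0.0703 q [ 0.454  0.303  1.518  0.     1.321 -1.278]
R
 [[-5.000e-04 -1.604e-01  9.870e-01]
 [-2.000e-04  9.870e-01  1.604e-01]
 [-1.000e+00 -1.000e-04 -5.000e-04]]
```

View pics/f1.png

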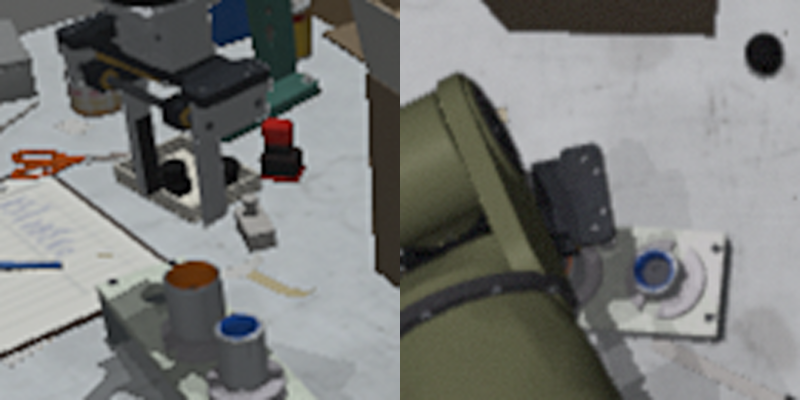

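```bash
python3 - <<'E'
from h import *
s=cv2.imread('pics/s1.png')
c=np.array([.4779,.2741,.2052]);y=np.array([-.1604,.987,0]);z=np.array([.987,.1604,0])
L=[]
for q in(1,-1):
    L.append(np.array([c+q*y*.0352-z*.008,c+q*y*.0352+z*.008,c+q*y*.0477+z*.008,c+q*y*.0477-z*.008,c+q*y*.0352-z*.008]))
draw('scene',s,L,(135,70,205,140),9,'g1')
E
```

```text
(no output)
```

View pics/g1.png

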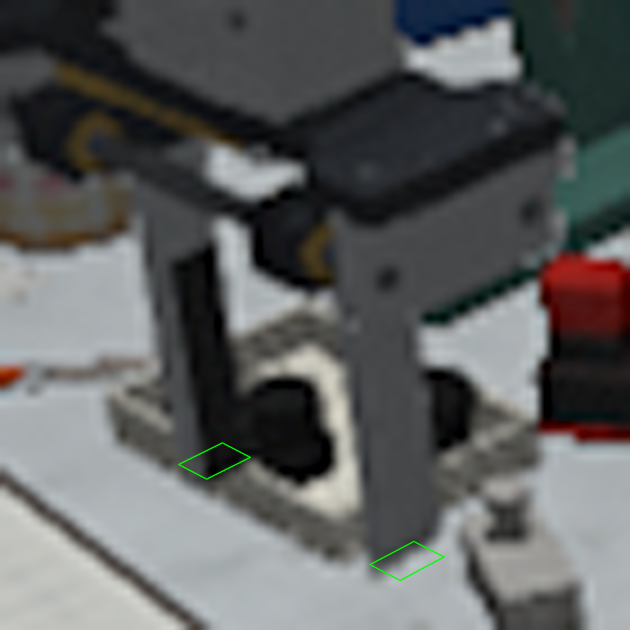

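>>> play_rows:
  increments:
    - [[65, 1.6, 0, 0, 0], [65, 1.6, 0, 0, 0], [65, 1.6, 0, 0, 0], [65, 1.5, 0, 0, 0], [65, 0, 0, 0, 0]]

```text
time_s: 2.03
ee_pos: [0.4756, 0.275, 0.1395]
eef_rot: [-2.863, 1.566, -2.702]
force: [-0.6, -0.1, -0.6]
grip_width: 0.07
```

```bash
python3 - <<'E'
from h import *
st()
s=snap('scene','s2')
crop(s,140,100,210,170,9,'f2')
E
```

```text
t 2.0333 tcp [0.4756 0.275  0.1395] F [-0.57 -0.05 -0.59] M [-0.024 -0.033 -0.038] w 0.07 q [ 0.458  0.364  1.596  0.     1.187 -1.275]
R
 [[-0.0044 -0.1608  0.987 ]
 [-0.0021  0.987   0.1608]
 [-1.     -0.0013 -0.0047]]
```

View pics/f2.png

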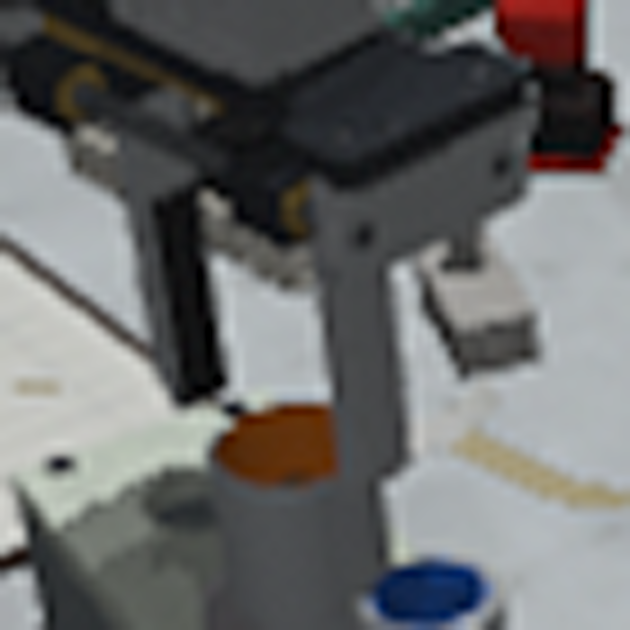

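>>> play_rows:
  increments:
    - [[65, 0, -0.2, 0.33, 0], [65, 1.0, 0, 0, 0], [65, 1.0, 0, 0, 0], [65, 1.0, 0, 0, 0], [65, 1.0, 0, 0, 0], [65, 0.2, 0, 0, 0], [65, 0, 0, 0, 0]]

```text
time_s: 2.67
ee_pos: [0.4803, 0.2736, 0.0994]
eef_rot: [-2.848, 1.569, -2.687]
force: [0.2, -0.1, 0.0]
grip_width: 0.0701
```

```bash
python3 - <<'E'
from h import *
st()
s=snap('scene','s3')
crop(s,140,100,210,170,9,'f3')
E
```

```text
t 2.6667 tcp [0.4803 0.2736 0.0994] F [ 0.15 -0.08  0.01] M [0.025 0.014 0.018] w 0.0701 q [ 0.452  0.417  1.624 -0.     1.103 -1.28 ]
R
 [[-1.600e-03 -1.604e-01  9.870e-01]
 [-8.000e-04  9.870e-01  1.604e-01]
 [-1.000e+00 -5.000e-04 -1.700e-03]]
```

View pics/f3.png

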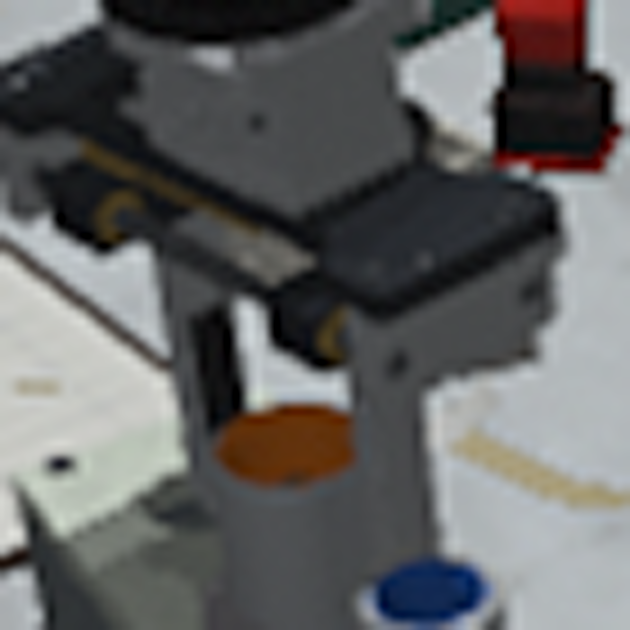

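>>> play_rows:
  increments:
    - [[65, 0.2, 0, -0.1, 0], [180, 0, 0, 0, 0], [180, 0, 0, 0, 0], [180, 0, 0, 0, 0], [180, 0, 0, 0, 0], [180, 0, 0, 0, 0], [180, 0, 0, 0, 0], [180, 0, 0, 0, 0]]
  newtons: 30

```text
time_s: 3.38
ee_pos: [0.4797, 0.2749, 0.0991]
eef_rot: [1.133, 1.568, 1.295]
force: [-2.4, 7.7, 3.8]
grip_width: 0.0462
```

>>> play_rows:
  increments:
    - [[180, -0.5, 0, 0, 0], [180, -1.0, 0, 0, 0], [180, -1.5, 0, 0, 0], [180, -1.8, 0, 0, 0], [180, -1.8, 0, 0, 0], [180, -1.8, 0, 0, 0], [180, -1.8, 0, 0, 0], [180, -1.8, 0, 0, 0], [180, -1.5, 0, 0, 0], [180, -0.5, 0, 0, 0], [180, 0, 0, 0, 0]]

```text
time_s: 4.3
ee_pos: [0.4801, 0.2736, 0.2396]
eef_rot: [0.156, 1.569, 0.317]
force: [0.1, -0.6, -3.8]
grip_width: 0.0461
```

```bash
python3 - <<'E'
from h import *
st()
s=snap('scene','s4')
crop(s,110,50,230,170,5,'f4')
E
```

```text
t 4.3 tcp [0.4801 0.2736 0.2396] F [ 0.05 -0.57 -3.75] M [ 0.049  0.012 -0.014] w 0.0461 q [ 0.452  0.28   1.466 -0.     1.393 -1.28 ]
R
 [[ 1.800e-03 -1.603e-01  9.871e-01]
 [ 6.000e-04  9.871e-01  1.603e-01]
 [-1.000e+00  3.000e-04  1.900e-03]]
```

View pics/f4.png

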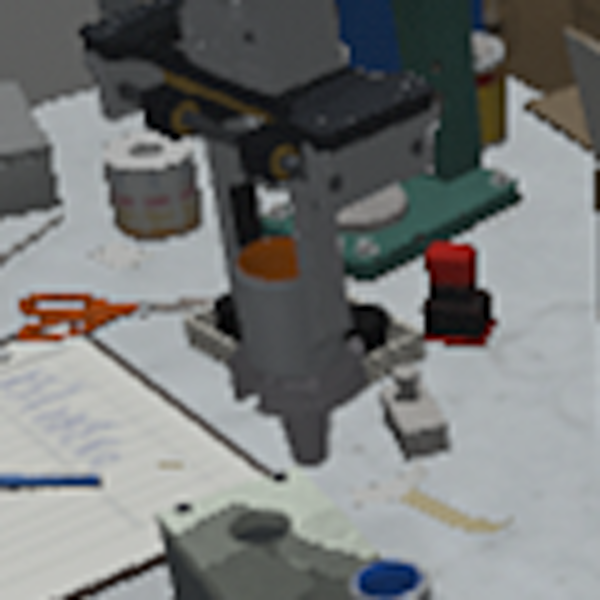

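>>> play_rows:
  increments:
    - [[180, 0, 0, 0, -4.0], [180, 0, -2.0, 0.09, 0], [180, 0, -2.8, 0.09, 0], [180, 0, -2.8, 0.09, 0], [180, 0, -2.8, 0.09, 0], [180, 0, -2.8, 0.09, 0], [180, 0, -2.8, 0.1, 0], [180, 0, -2.8, 0.1, 0], [180, 0, -2.8, 0.1, 0], [180, 0, -2.8, 0.1, 0], [180, 0, -2.8, 0.1, 0], [180, 0, -2.0, 0.1, 0]]

```text
time_s: 5.35
ee_pos: [0.5566, -0.0103, 0.2369]
eef_rot: [3.008, 1.568, -3.046]
force: [1.0, 0.1, -3.8]
grip_width: 0.0464
```

>>> play_rows:
  increments:
    - [[180, 0, -0.5, 0, 0], [180, 0, 0, 0, 0], [180, 0, 0, 0, 0]]

```text
time_s: 5.6
ee_pos: [0.5576, -0.0125, 0.2376]
eef_rot: [2.683, 1.569, 2.914]
force: [0.9, 1.1, -2.9]
grip_width: 0.046
```

```bash
python3 - <<'E'
from h import *
o,R=st()
s=snap('scene','s5');t=snap('top','t5')
c=o['ee_pos'].copy();c[2]-=.0332
yaw=np.arctan2(R[1,1],R[0,1])-np.pi/2;print(c,yaw)
draw('scene',s,[],(220,90,310,180),8.5,'k1');draw('scene',s,model(c,yaw),(220,90,310,180),8.5,'k2')
cv2.imwrite('pics/f5.png',cv2.resize(np.hstack([cv2.imread('pics/k1.png'),cv2.imread('pics/k2.png')]),(800,400)))
draw('top',t,model(c,yaw),(200,130,320,250),5,'f6')
E
```

```text
t 5.6 tcp [ 0.5576 -0.0125  0.2376] F [ 0.92  1.14 -2.85] M [ 0.07  -0.007 -0.008] w 0.046 q [-0.088  0.296  1.452  0.     1.396 -1.89 ]
R
 [[-1.500e-03 -2.287e-01  9.735e-01]
 [ 3.000e-04  9.735e-01  2.287e-01]
 [-1.000e+00  7.000e-04 -1.400e-03]]
[ 0.55758467 -0.01252715  0.20440312] 0.23076153423627743
```

View pics/f5.png

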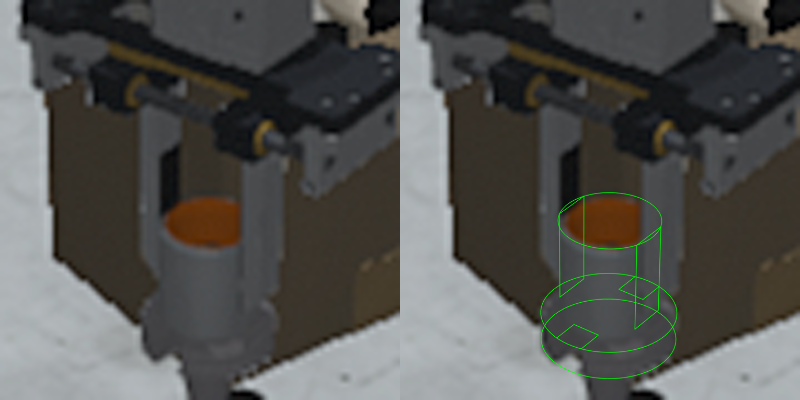

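View pics/f6.png

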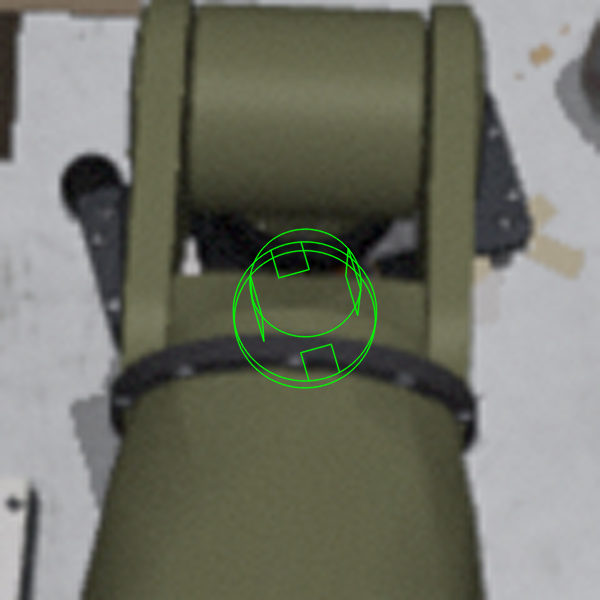

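>>> play_rows:
  increments:
    - [[180, 1.3, 0, 0, 0], [180, 1.5, 0, 0, 0], [180, 1.5, 0, 0, 0], [180, 1.2, 0, 0, 0], [180, 0.8, 0, 0, 0], [180, 0, 0, 0, 0]]

```text
time_s: 6.2
ee_pos: [0.5572, -0.0122, 0.1739]
eef_rot: [2.801, 1.568, 3.033]
force: [-0.5, 0.8, -4.3]
grip_width: 0.0464
```

```bash
python3 - <<'E'
from h import *
o,R=st()
s=snap('scene','s6')
draw('scene',s,[],(220,130,310,220),7,'k1')
E
```

```text
t 6.2 tcp [ 0.5572 -0.0122  0.1739] F [-0.45  0.83 -4.27] M [0.009 0.006 0.014] w 0.0464 q [-0.088  0.345  1.537  0.     1.262 -1.89 ]
R
 [[-2.500e-03 -2.299e-01  9.732e-01]
 [ 3.000e-04  9.732e-01  2.299e-01]
 [-1.000e+00  8.000e-04 -2.400e-03]]
```

View pics/k1.png

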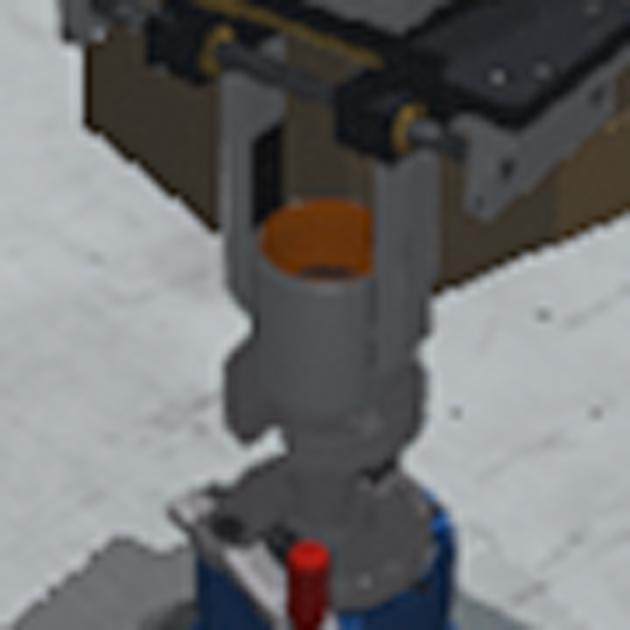

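>>> play_rows:
  increments:
    - [[180, 0.8, 0, 0, 0], [180, 0.8, 0, 0, 0], [180, 0.7, 0, 0, 0], [180, 0.4, 0, 0, 0], [180, 0, 0, 0, 0]]

```text
time_s: 6.67
ee_pos: [0.5575, -0.013, 0.1473]
eef_rot: [2.813, 1.569, 3.044]
force: [-0.1, 0.1, -4.0]
grip_width: 0.0464
```

```bash
python3 - <<'E'
from h import *
o,R=st()
E
```

```text
t 6.6667 tcp [ 0.5575 -0.013   0.1473] F [-0.11  0.1  -4.02] M [ 0.054 -0.008 -0.025] w 0.0464 q [-0.089  0.371  1.566  0.     1.206 -1.891]
R
 [[-1.700e-03 -2.289e-01  9.735e-01]
 [ 2.000e-04  9.735e-01  2.289e-01]
 [-1.000e+00  6.000e-04 -1.600e-03]]
```

>>> play_rows:
  increments:
    - [[180, 0.4, 0, 0, 0], [180, 0.3, 0, 0, 0], [180, 0.15, 0, 0, 0], [180, 0, 0, 0, 0]]

```text
time_s: 7.0
ee_pos: [0.5579, -0.013, 0.1396]
eef_rot: [2.77, 1.57, 3.001]
force: [0.8, -0.1, -4.0]
grip_width: 0.0461
```

>>> play_rows:
  increments:
    - [[180, 0.15, 0, 0, 0], [180, 0.1, 0, 0, 0], [180, 0, 0, 0, 0]]

```text
time_s: 7.25
ee_pos: [0.5579, -0.013, 0.1373]
eef_rot: [2.956, 1.571, -3.096]
force: [-0.4, -0.6, -3.5]
grip_width: 0.0461
```

>>> play_rows:
  increments:
    - [[180, 0.1, 0, 0, 0], [180, 0.1, 0, 0, 0], [180, 0, 0, 0, 0]]

```text
time_s: 7.5
ee_pos: [0.5581, -0.0129, 0.1355]
eef_rot: [0.339, 1.57, 0.57]
force: [0.3, 1.2, -2.7]
grip_width: 0.0463
```

>>> play_rows:
  increments:
    - [[180, 0.1, 0, 0, 0], [180, 0.05, 0, 0, 0], [180, 0, 0, 0, 0]]

```text
time_s: 7.75
ee_pos: [0.5579, -0.0127, 0.1338]
eef_rot: [1.529, 1.57, 1.76]
force: [0.4, 4.3, -1.4]
grip_width: 0.046
```

>>> play_rows:
  increments:
    - [[180, 0.1, 0.05, 0, 0], [180, 0.1, 0, 0, 0], [180, 0, 0, 0, 0]]

```text
time_s: 8.0
ee_pos: [0.5577, -0.0125, 0.1316]
eef_rot: [2.918, 1.57, -3.134]
force: [-0.2, 2.5, -4.4]
grip_width: 0.0464
```

```bash
python3 - <<'E'
from h import *
o,R=st()
E
```

```text
t 8.0 tcp [ 0.5577 -0.0125  0.1316] F [-0.18  2.53 -4.36] M [ 0.591 -0.044  0.04 ] w 0.0464 q [-0.088  0.388  1.582 -0.     1.172 -1.89 ]
R
 [[-4.000e-04 -2.290e-01  9.734e-01]
 [-0.000e+00  9.734e-01  2.290e-01]
 [-1.000e+00  1.000e-04 -4.000e-04]]
```

>>> play_rows:
  increments:
    - [[180, 0.1, 0.03, 0, 0], [180, 0.1, 0, 0, 0], [180, 0, 0, 0, 0]]

```text
time_s: 8.25
ee_pos: [0.5578, -0.0124, 0.1297]
eef_rot: [-1.479, 1.571, -1.248]
force: [-0.3, -0.0, -3.7]
grip_width: 0.046
```

```bash
python3 - <<'E'
from h import *
o,R=st()
E
```

```text
t 8.25 tcp [ 0.5578 -0.0124  0.1297] F [-0.26 -0.02 -3.73] M [ 0.318 -0.213  0.026] w 0.046 q [-0.088  0.39   1.584 -0.     1.168 -1.889]
R
 [[ 0.000e+00 -2.288e-01  9.735e-01]
 [-1.000e-04  9.735e-01  2.288e-01]
 [-1.000e+00 -1.000e-04  0.000e+00]]
```

>>> play_rows:
  increments:
    - [[180, 0.05, 0, 0, 0], [180, 0.05, 0, 0, 0], [180, 0, 0, 0, 0]]

```text
time_s: 8.5
ee_pos: [0.5579, -0.0123, 0.129]
eef_rot: [-0.492, 1.57, -0.261]
force: [1.0, 1.7, -1.2]
grip_width: 0.0462
```

>>> play_rows:
  increments:
    - [[180, 0.05, 0, 0, 0], [180, 0, 0, 0, 0]]

```text
time_s: 8.67
ee_pos: [0.558, -0.0123, 0.129]
eef_rot: [-0.409, 1.57, -0.178]
force: [-0.7, 2.0, 4.2]
grip_width: 0.0456
```

>>> play_rows:
  increments:
    - [[180, 0.05, 0, 0, 0], [180, 0, 0, 0, 0]]

```text
time_s: 8.83
ee_pos: [0.558, -0.0122, 0.1289]
eef_rot: [-0.367, 1.57, -0.135]
force: [-3.5, 1.9, 9.2]
grip_width: 0.0464
```

```bash
python3 - <<'E'
from h import *
o,R=st()
s=snap('scene','s7')
c=o['ee_pos'].copy();c[2]=.096
draw('scene',s,[],(220,150,310,240),7,'k1');draw('scene',s,model(c,.231),(220,150,310,240),7,'k2')
cv2.imwrite('pics/f7.png',cv2.resize(np.hstack([cv2.imread('pics/k1.png'),cv2.imread('pics/k2.png')]),(800,400)))
E
```

```text
t 8.8333 tcp [ 0.558  -0.0122  0.1289] F [-3.47  1.94  9.19] M [ 0.333  0.643 -0.032] w 0.0464 q [-0.088  0.391  1.585 -0.     1.165 -1.889]
R
 [[ 1.100e-03 -2.290e-01  9.734e-01]
 [-1.000e-04  9.734e-01  2.290e-01]
 [-1.000e+00 -4.000e-04  1.000e-03]]
```

View pics/f7.png

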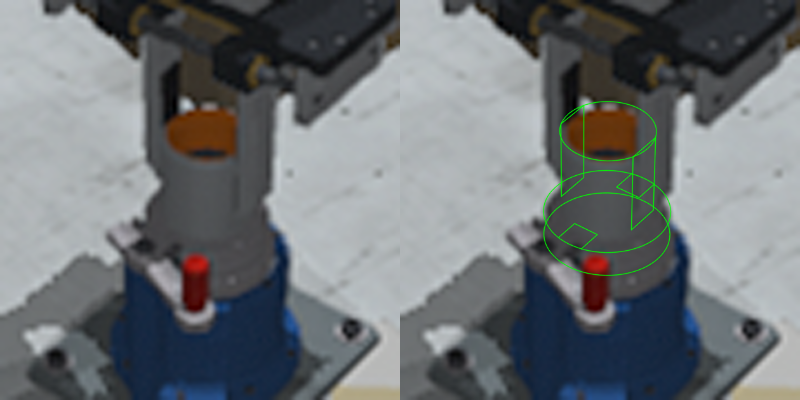

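>>> play_rows:
  increments:
    - [[180, -0.08, 0, 0, 0], [65, 0, 0, 0, 0], [65, 0, 0, 0, 0], [65, 0, 0, 0, 0], [65, 0, 0, 0, 0], [65, -0.5, 0, 0, 0], [65, -1.5, 0, 0, 0], [65, -2, 0, 0, 0], [65, -2, 0, 0, 0], [65, -2, 0, 0, 0], [65, -0.5, 0, 0, 0], [65, 0, 0, 0, 0]]

```text
time_s: 9.88
ee_pos: [0.5583, -0.0123, 0.2151]
eef_rot: [-0.321, 1.568, -0.09]
force: [0.3, -0.5, -0.0]
grip_width: 0.07
```

```bash
python3 - <<'E'
from h import *
o,R=st()
s=snap('scene','s8')
draw('scene',s,[],(220,150,310,240),7,'k1');draw('scene',s,model((.5572,-.0145,.096),.231),(220,150,310,240),7,'k2')
cv2.imwrite('pics/f8.png',cv2.resize(np.hstack([cv2.imread('pics/k1.png'),cv2.imread('pics/k2.png')]),(800,400)))
E
```

```text
t 9.8833 tcp [ 0.5583 -0.0123  0.2151] F [ 0.32 -0.51 -0.03] M [ 0.071 -0.002  0.042] w 0.07 q [-0.088  0.31   1.485 -0.     1.344 -1.889]
R
 [[ 2.700e-03 -2.289e-01  9.734e-01]
 [-2.000e-04  9.735e-01  2.289e-01]
 [-1.000e+00 -9.000e-04  2.600e-03]]
```

View pics/f8.png

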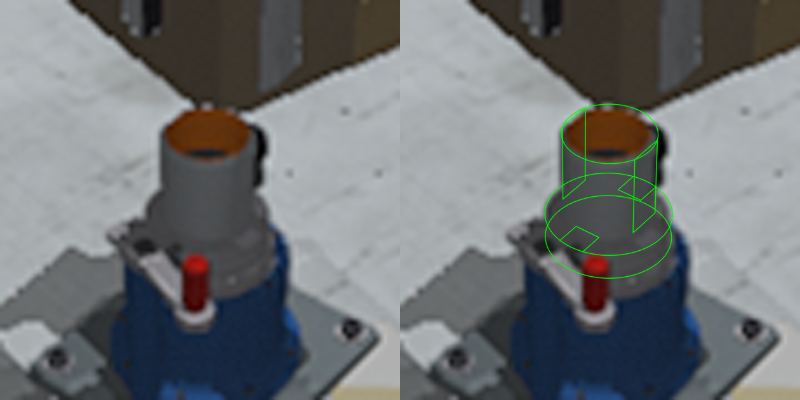

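```bash
python3 - <<'E'
from h import *
T2=lambda x,y:uc(x,y,215,165,7); S2=lambda x,y:uc(x,y,220,170,6)
kt=back('top',T2(494,389),.1535)+[-.0007,-.0012,0];ks=back('scene',S2(264,234),.1535)+[.0015,.0032,0]
ht=back('top',T2(348,382),.1245)+[-.0007,-.0012,0];hs=back('scene',S2(195,211),.1245)+[.0015,.0032,0]
print(kt,ks,ht,hs)
s=cv2.imread('pics/s8.png');crop(s,235,195,275,235,15,'k3')
print(proj('scene',[(.4985,-.072,.1535)]))
E
```

```text
[[ 0.49726949 -0.07275345  0.1535    ]] [[ 0.49734099 -0.07239641  0.1535    ]] [[ 0.50729283 -0.02153413  0.1245    ]] [[ 0.50705977 -0.0207896   0.1245    ]]
[[263.44024585 207.21432141]]
```

View pics/k3.png

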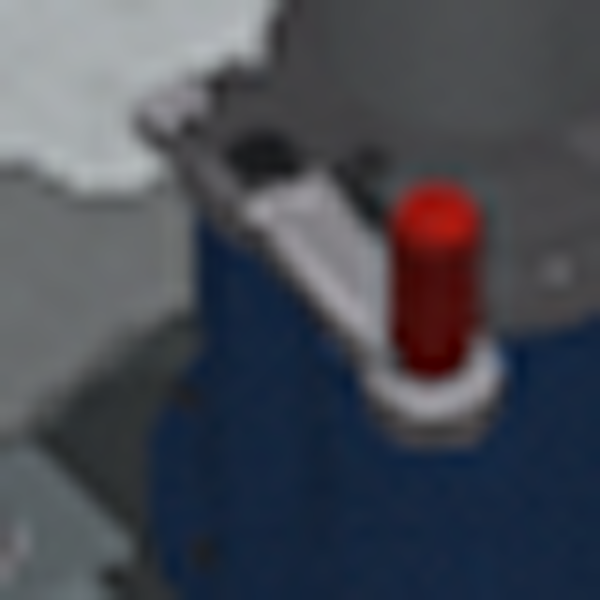

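>>> play_rows:
  increments:
    - [[146, 0, -0.89, -1.46, 0], [146, 0, -0.89, -1.46, 0], [146, 0, -0.89, -1.46, 0], [146, 0, -0.89, -1.46, 0], [146, 0, -0.9, -1.47, 0], [146, 1.0, 0, 0, 0], [146, 1.5, 0, 0, 0], [146, 1.5, 0, 0, 0], [146, 1.0, 0, 0, 0], [146, 0, 0, 0, 0], [146, 0, 0, 0, 0]]

```text
time_s: 10.85
ee_pos: [0.4967, -0.0721, 0.163]
eef_rot: [2.674, 1.569, 2.906]
force: [0.7, 0.3, 0.7]
grip_width: 0.04
```

```bash
python3 - <<'E'
from h import *
o,R=st()
s=snap('scene','s9')
crop(s,215,150,305,240,7,'k4')
E
```

```text
t 10.85 tcp [ 0.4967 -0.0721  0.163 ] F [0.69 0.26 0.71] M [0.073 0.019 0.032] w 0.04 q [-0.217  0.235  1.706  0.     1.202 -2.019]
R
 [[-1.700e-03 -2.291e-01  9.734e-01]
 [ 4.000e-04  9.734e-01  2.291e-01]
 [-1.000e+00  8.000e-04 -1.600e-03]]
```

View pics/k4.png

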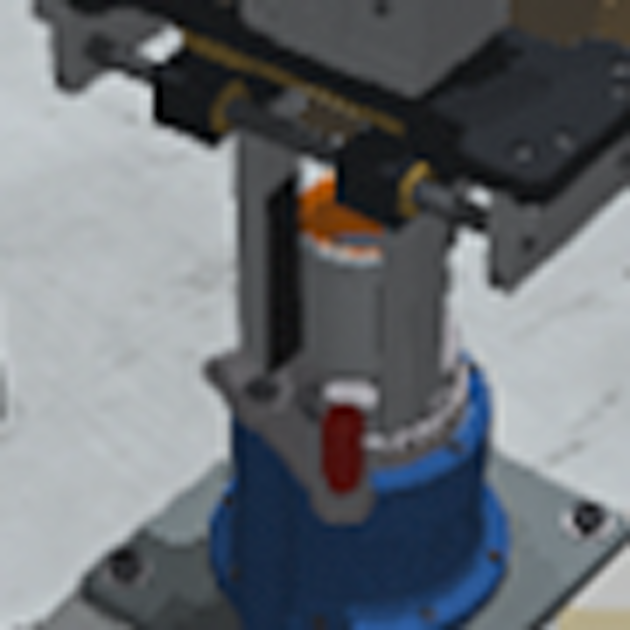

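>>> play_rows:
  increments:
    - [[146, 1.0, 0, 0, 0], [146, 1.5, 0, 0, 0], [146, 1.0, 0, 0, 0], [146, 0, 0, 0, 0], [250, 0, 0, 0, 0], [250, 0, 0, 0, 0], [250, 0, 0, 0, 0], [250, 0, 0, 0, 0], [250, 0, 0, 0, 0], [250, 0, 0, 0, 0]]
  newtons: 15

```text
time_s: 11.73
ee_pos: [0.4971, -0.0727, 0.1292]
eef_rot: [-0.852, 1.57, -0.621]
force: [0.3, -3.0, 3.3]
grip_width: 0.0138
```

```bash
python3 - <<'E'
from h import *
o,R=st()
p=o['ee_pos'][:2]; h=np.array([.5072,-.0212]);sp=np.array([.558,-.0123])
v=p-h;print(np.linalg.norm(v),np.degrees(np.arctan2(v[1],v[0])))
r=.052;a0=np.arctan2(v[1],v[0]);a1=np.arctan2(*(h-sp)[::-1])-2*np.pi
if a1>a0:pass
print(np.degrees(a0),np.degrees(a1))
y=R[:2,1];z=R[:2,2];pp=p
for k in range(1,13):
    a=a0+(a1-a0)*k/12;q=h+np.linalg.norm(v)*np.array([np.cos(a),np.sin(a)]);d=q-pp;pp=q;print(k,(y@d*100).round(2),(z@d*100).round(2))
E
```

```text
t 11.7333 tcp [ 0.4971 -0.0727  0.1292] F [ 0.34 -3.03  3.26] M [-0.535 -0.007 -0.024] w 0.0138 q [-0.218  0.274  1.743 -0.     1.124 -2.019]
R
 [[ 9.000e-04 -2.288e-01  9.735e-01]
 [-7.000e-04  9.735e-01  2.288e-01]
 [-1.000e+00 -9.000e-04  7.000e-04]]
0.05248686638754017 -101.10867321608053
-101.10867321608053 -530.0628113087392
1 2.16 -2.39
2 3.15 -0.67
3 2.95 1.3
4 1.64 2.77
5 -0.29 3.21
6 -2.11 2.43
7 -3.14 0.74
8 -2.98 -1.23
9 -1.7 -2.74
10 0.22 -3.21
11 2.06 -2.48
12 3.12 -0.81
```

```bash
python3 - <<'E'
from h import *
o,R=st()
p=o['ee_pos'][:2]; h=np.array([.5072,-.0212]);v=p-h;r=.0523
a0=np.arctan2(v[1],v[0]);a1=np.radians(-170.1)
y=R[:2,1];z=R[:2,2];pp=p
for k in range(1,14):
    a=a0+(a1-a0)*k/12;q=h+r*np.array([np.cos(a),np.sin(a)]);d=q-pp;pp=q;print(k,(y@d*100).round(2),(z@d*100).round(2),q.round(4))
E
```

```text
t 11.7333 tcp [ 0.4971 -0.0727  0.1292] F [ 0.34 -3.03  3.26] M [-0.535 -0.007 -0.024] w 0.0138 q [-0.218  0.274  1.743 -0.     1.124 -2.019]
R
 [[ 9.000e-04 -2.288e-01  9.735e-01]
 [-7.000e-04  9.735e-01  2.288e-01]
 [-1.000e+00 -9.000e-04  7.000e-04]]
1 0.26 -0.46 [ 0.492  -0.0713]
2 0.29 -0.44 [ 0.4871 -0.0695]
3 0.33 -0.41 [ 0.4824 -0.0672]
4 0.37 -0.37 [ 0.4779 -0.0645]
5 0.4 -0.34 [ 0.4737 -0.0613]
6 0.43 -0.29 [ 0.4698 -0.0578]
7 0.46 -0.25 [ 0.4664 -0.0539]
8 0.48 -0.2 [ 0.4633 -0.0496]
9 0.5 -0.15 [ 0.4607 -0.0451]
10 0.51 -0.1 [ 0.4585 -0.0403]
11 0.52 -0.05 [ 0.4568 -0.0353]
12 0.52 0.0 [ 0.4557 -0.0302]
13 0.52 0.06 [ 0.455 -0.025]
```

>>> play_rows:
  increments:
    - [[250, -0.05, 0.26, -0.46, 0], [250, 0, 0.29, -0.44, 0], [250, 0, 0.33, -0.41, 0], [250, 0, 0.37, -0.37, 0], [250, 0, 0.4, -0.34, 0], [250, 0, 0, 0, 0]]

```text
time_s: 12.23
ee_pos: [0.4716, -0.0629, 0.1293]
eef_rot: [-2.439, 1.566, -2.209]
force: [-13.6, -17.9, 4.1]
grip_width: 0.0135
```

>>> play_rows:
  increments:
    - [[250, 0, 0.43, -0.29, 0], [250, 0, 0.46, -0.25, 0], [250, 0, 0.48, -0.2, 0], [250, 0, 0, 0, 0]]

```text
time_s: 12.57
ee_pos: [0.4617, -0.0497, 0.1292]
eef_rot: [-2.832, 1.568, -2.602]
force: [-8.3, -5.7, 1.5]
grip_width: 0.0132
```

>>> play_rows:
  increments:
    - [[250, 0, 0.53, -0.31, 0], [250, 0, 0.51, -0.11, 0], [250, 0, 0.4, -0.04, 0], [250, 0, 0, 0, 0]]

```text
time_s: 12.9
ee_pos: [0.4545, -0.0362, 0.1291]
eef_rot: [3.125, 1.569, -2.927]
force: [-3.3, -0.7, -0.1]
grip_width: 0.0137
```

>>> play_rows:
  increments:
    - [[250, 0, 0.2, 0, 0], [250, 0, 0.2, 0, 0], [250, 0, 0, 0, 0]]

```text
time_s: 13.15
ee_pos: [0.454, -0.0325, 0.1291]
eef_rot: [-2.998, 1.57, -2.768]
force: [-2.9, -2.3, -1.1]
grip_width: 0.0139
```

Continuing in small steps until the stop is felt.

>>> play_rows:
  increments:
    - [[250, 0, 0.15, 0, 0], [250, 0, 0.1, 0, 0], [250, 0, 0, 0, 0]]

```text
time_s: 13.4
ee_pos: [0.4538, -0.0315, 0.1292]
eef_rot: [-1.785, 1.568, -1.554]
force: [0.4, -15.2, -3.0]
grip_width: 0.0136
```

>>> play_rows:
  increments:
    - [[250, 0, 0.1, 0, 0], [250, 0, 0.05, 0, 0], [250, 0, 0, 0, 0]]

```text
time_s: 13.65
ee_pos: [0.4537, -0.0312, 0.1292]
eef_rot: [-1.647, 1.566, -1.416]
force: [1.8, -25.3, -5.1]
grip_width: 0.0133
```

>>> play_rows:
  increments:
    - [[250, 0, -0.17, 0, 0], [250, 0, 0, 0, 0]]

```text
time_s: 13.82
ee_pos: [0.4537, -0.0315, 0.1291]
eef_rot: [-1.982, 1.569, -1.751]
force: [-1.5, -14.2, -2.4]
grip_width: 0.0135
```

>>> play_rows:
  increments:
    - [[170, 0, 0, 0, 0], [146, 0, 0, 0, 0], [146, 0, 0, 0, 0], [146, 0, 0, 0, 0], [146, -1, 0, 0, 0], [146, -2, 0, 0, 0], [146, -2.5, 0, 0, 0], [146, -2.5, 0, 0, 0], [146, -2, 0, 0, 0], [146, 0, 0, 0, 0]]

```text
time_s: 14.65
ee_pos: [0.4551, -0.0303, 0.2338]
eef_rot: [-0.355, 1.564, -0.124]
force: [1.1, 0.6, 0.3]
grip_width: 0.0399
```

>>> play_rows:
  increments:
    - [[146, 0, 2, -1, 0], [146, 0, 3, -1, 0], [146, 0, 3, -1, 0], [146, 0, 3, -1, 0], [146, 0, 3, -1, 0], [146, 0, 3, -1, 0], [146, 0, 2, -1, 0], [146, 0, 0, 0, 0]]

```text
time_s: 15.32
ee_pos: [0.3402, 0.1408, 0.2293]
eef_rot: [1.531, 1.57, 1.765]
force: [-0.6, -0.4, 0.0]
grip_width: 0.0402
```

```bash
python3 - <<'E'
from h import *
o,R=st()
s=snap('scene','s10');t=snap('top','t10')
crop(s,220,155,310,245,6,'x');crop(t,215,165,305,255,6,'y')
cv2.imwrite('pics/f10.png',cv2.resize(np.hstack([cv2.imread('pics/x.png'),cv2.imread('pics/y.png')]),(800,400)))
print(proj('top',[(.4541,-.0302,.1535)]),proj('scene',[(.4541,-.0302,.1535)]))
E
```

```text
t 15.3167 tcp [0.3402 0.1408 0.2293] F [-0.63 -0.41  0.  ] M [0.09  0.008 0.018] w 0.0402 q [ 2.920e-01 -1.430e-01  1.942e+00  1.000e-03  1.342e+00 -1.512e+00]
R
 [[-1.000e-04 -2.318e-01  9.728e-01]
 [ 7.000e-04  9.728e-01  2.318e-01]
 [-1.000e+00  7.000e-04  0.000e+00]]
[[269.500098   238.39530723]] [[235.44071846 206.17380517]]
```

View pics/f10.png

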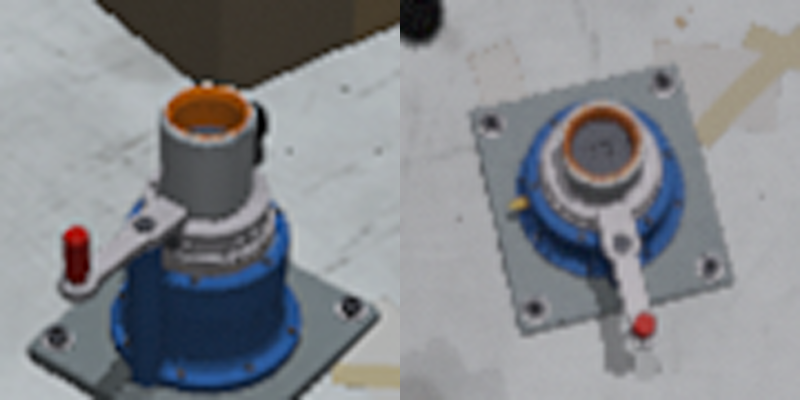

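View pics/t10.png

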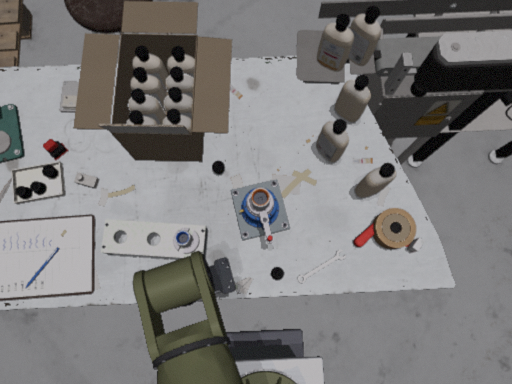

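```bash
python3 - <<'E'
from h import *
for n,i0,i1 in(('top','top0','t10'),('scene','scene0','s10')):
    for i,(u0,v0,u1,v1) in((i0,(245,190,300,235)),(i1,(225,200,290,250))) if n=='top' else ((i0,(240,195,280,235)),(i1,(225,195,250,230))):
        im=cv2.imread(f'pics/{i}.png').astype(int)[v0:v1,u0:u1]
        m=(im[...,2]>150)&(im[...,1]<80)&(im[...,0]<80)
        ys,xs=np.nonzero(m);print(n,i,len(xs),xs.mean()+u0,ys.mean()+v0,back(n,(xs.mean()+u0,ys.mean()+v0),.1535)+([-.0007,-.0012,0] if n=='top' else [.0015,.0032,0]))
E
```

```text
top top0 10 285.2 220.0 [[ 0.49762357 -0.07291749  0.1535    ]]
top t10 13 269.61538461538464 237.3846153846154 [[ 0.45589348 -0.03181535  0.1535    ]]
scene scene0 9 263.55555555555554 208.66666666666666 [[ 0.49711941 -0.07256374  0.1535    ]]
scene s10 12 236.83333333333334 207.08333333333334 [[ 0.45608811 -0.03131178  0.1535    ]]
```

```bash
python3 - <<'E'
from station import ctrl
print(ctrl.hand_in())
E
```

```text
the job is handed in; nothing more can be done
None
```

The changeover is done and handed in at about 15 s of the 58 s allowed. The orange-lined chuck is fully home in the spindle, and the keeper is closed over its flange on the stop.

- **Chuck:** I gripped it by the flats, with the fingers at 46 mm. I read the dog angle from the top camera, about 0.23 rad, and lined the slots up to it. The chuck dropped over the dogs on the first try, so no feeling round was needed. It seated at the expected height (tool at 0.129 m, where resting on the dogs would give 0.137 m), with wrist readings of about 9 N up at most.
- **Keeper:** I gripped the knob and swung it until it came up hard against the stop. The highest reading was about 25 N, at the stop. Halfway round it read about 22 N sideways, because my hinge estimate was about 2 mm off; I corrected the rest of the path.
- **Last checks:** The final pictures show the tongue over the flange of the seated chuck. The knob points straight away from the spindle, at 10.7° in line with the stand. The other chuck and the loose things in view looked where they were. The arm hid the caliper in the last picture, so I did not confirm that one. The gripper was clear of everything.
- **Disagreements:** The two cameras differed by 3–5 mm, so I corrected them against the arm's own position. The last camera position of the knob was about 2 mm in x from where the fingers held it, but the y values agree.

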